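# Zero a click-stop rack swivel and index it four clicks

## Robot

A 6-joint arm with a two-finger parallel gripper is mounted at the origin on a cart in front of the work surface, level with it; the furniture and walls round the work are solid. World frame = base frame: x ahead of the robot, y to its left, z up, the work surface at z = 0. Lengths are in mm, angles in rad, forces in N, time in s.
With the tool pointing down it reaches from about 350 to 975 mm from the base axis. Payload 7.1 kg.
Tool frame: the origin (TCP) lies midway between the tips of the shut fingers; the grasp point (between the pads) lies 19 mm behind it (ctrl.tcp_to_grasp is the distance from the TCP to the grasp point, in mm); z points along the fingers, y is the line along which they close (so a half turn about z gives the same grasp; the last joint's range is limited). The gripper opens to 88 mm and grips with 3 to 60 N. Pads are 20 mm wide; open, the fingers measure 115 mm over their backs; the gripper's body (75 mm by 178 mm) begins 61 mm behind the grasp point.
Start: joints at [-1.225, 0.423, 1.63, -0, 1.089, -0.019], TCP at [222.993, -583.848, 222.675] pointing down, gripper open.
Joint ranges: [-3, 3], [-0.9, 2.11], [0.09, 2.58], [-1.31, 4.45], [0.11, 2.69], [-2.54, 2.54]. Speed limits (rad/s): [2.39, 2.39, 3.01, 3.14, 3.14, 3.14].

## Interface

Orientations are given as a rotation vector (axis times angle).
In Python, from workcell import get_obs, cams, ticket, boxes_of, ctrl gives the robot as it stands.
- The arm moves only by the shell command python3 -m creep 'ROWS' [OPENING]. ROWS is JSON, one flat list of numbers, 4 for each row, row after row: the shift along the world's x, y, z in m, then the turn about the world's z in rad. In form: [tx, ty, tz, spin, tx, ty, tz, spin, ...]. A call has 1 to 10 rows; each row is the pose to reach, as a shift and turn from the pose commanded when the call began; what a row does not reach only later rows make up. A row lasts 1/12 s, in which the tool goes at most 41.7 mm and 7.16 degrees, less where a joint would pass 70% of its speed; a pose out of reach is approached as far as the arm can. A call with a gripper value outside its range is refused whole. OPENING is the opening, from 0 (shut) to 1 (fully open), set as the call begins (- or left out, the last holds). The fingers move at their own pace and stop on an object; the grip force is fixed at half the most. Time passes only in rows, so rows that repeat a pose let the fingers close. It gives the time, the measured TCP pose, the force, the opening and the grip force at its end, in the units of the state.
- get_obs(): the state, without advancing time (a new reading comes with each control period).
- cams.get_image(name): name is "scene" or "top"; returns (picture, depth): 384x512x3 uint8, red, green, blue; 384x512 float32, mm along the optical axis (not along the pixel's ray), 0 where there is no reading.
- cams.get_calibration(name): a dict with "mtx" (3x3 intrinsics, pixels), "R" (3x3) and "t" (3): a world point X has camera coordinates R X + t. Camera axes: x right, y down, z forward; pixel columns grow to the right and rows downward; lengths in mm; the calibration is good to about 2 mm. A picture is of the moment at which its call begins. get_calibration takes no time and is no camera call.
- ticket.close_job(): hands the job in; it is judged then, once.
Trained networks look in the newest picture that a camera, given by its name, has taken for a name from the list of things; names that differ only in an ending like _2 or _b are one class to them, and where a whole thing is asked for, a point or a joint stands for the part that bears it (a point fixed in the world has none). Each returns a list of dicts, best first, with "score" (0 to 1); they miss things now and then, are a little off and sometimes report something else, mostly with a low value. They report only what shows in the picture. A call takes as long as a camera call.
- boxes_of(camera, target): "centre" ([column, row] in pixels, amid what is visible of it).
The state is a dict: "t": time; "qpos": joint angles; "qvel": joint speeds; "joint_torque": joint torques, N m; "ee_pos": TCP position; "orientation": TCP orientation; "ft_force": force on the tool from outside, world axes, zero at the start; "moment": the same for the moment, N m; "width": finger opening in mm; "grasp_force": force on a finger pad.
Only numpy, scipy, OpenCV 4.12 (cv2) and the standard library are available. Lean on these libraries where they do the work, as an engineer would, in place of code of your own. Each camera call takes 0.05 s, during which the arm holds its last target. There are 200 camera calls.

## Task

Set the swivel stand under the tube rack to its fourth click: first push the rack round clockwise (seen from above) until the pointer is pressed up against the stop post and hold it there for a moment, let it spring back to the first tick, then push it counterclockwise click by click, pausing half a second at each, and leave it resting at the fourth click from that first tick. Push gently, never run past the fourth click, and leave the other things on the bench where they are.

Things in the scene. Friction and masses are not known exactly. Their poses are not given: they have to be found in the camera images.
- swivel_base: Fixed round grey base, 210 mm across, 12 mm thick. Origin on the turning axis at bench height; z up; x points to the first tick (position 0). Seven white ticks on its rim, 30 degrees apart, run counterclockwise seen from above (positions 0 to 6); 0, 3 and 6 are longer. Outside the ticks' arc stands an aluminium plunger housing, top 34 mm above the bench.
- tube_rack: Tube rack fixed on the swivel: 66 (x) x 200 (y) x 48 mm (z). Origin: centre of its underside, on the turning axis, 40 mm above the bench; deck top 84 mm, tube caps 88 mm above the bench. x lies along the pointer. Push its long sides near the ends (deck edge, end walls); fingertips 45 mm or more above the bench clear the base, pointer, post and housing.
- swivel (a joint): Angle of rack and pointer, rad; 0 at the first tick, grows counterclockwise from above. A spring plunger makes it rest only at clicks, 0.5236*k. Leaving one takes about 3 to 7 N at 80 mm from the axis; a little past half way it snaps into the next and the force drops. Hard stop at -0.14 (other end 3.28): held there only while pressed, it springs back to 0 when let go.
- pointer_tip (a point): Tip of the flat aluminium pointer (10 mm wide, 4 mm at the tip) that sticks out of one long side of the swivel under the rack, 96 mm from the turning axis, 38 mm above the bench. It shows the position on the ticks.
- stop_post (a point): Top of the steel stop post, 10 mm thick, 38 mm above the bench, on the base's rim beside the first tick, on its clockwise side seen from above. The pointer's side meets it at the stop.
- bottle_desorb: Bystander: amber bottle with black cap, 60 mm wide, 118 tall mm; origin at the centre of its underside.
- bottle_regen: Bystander: white bottle with blue cap, 48 mm wide, 98 tall mm; origin at the centre of its underside.
- beaker_50: Bystander: clear beaker, 46 mm wide, 60 tall mm; origin at the centre of its underside.
- lab_timer: Bystander: small cream timer box, 62x68x20 mm; origin at the centre of its underside.
- wash_bottle: Bystander: white wash bottle with bent spout, 68x100x225 mm; origin at the centre of its underside.

How it is judged:
By the outcome, as a careful person would: the job done as asked, in the order asked, and still so for the second after the job is handed in, with the robot touching nothing.
It also fails if it takes over 72 s, if anything falls off the work surface, if the arm or the gripper's body presses on something with over 40 N, if the wrist force passes 120 N, or if a joint passes its speed limit or range.

## Working session

There is one attempt and no reset: what is moved stays moved. The work goes in short steps, Python scripts to look and compute and a shell command to move; the robot and the scene stay as the last step left them, time stands still between calls to the robot, and variables do not carry over. Pictures are saved under pics/ and viewed, at most 11 in all, crops included, and the job is handed in when it is done.

```bash
mkdir -p pics; cat > h.py <<'E'
import numpy as np,cv2
from workcell import get_obs,cams,ticket,boxes_of,ctrl
def snap(c,f=None):
    im,d=cams.get_image(c)
    if f: cv2.imwrite('pics/'+f,im[:,:,::-1])
    return im,d
def ray(c,px,z):
    k=cams.get_calibration(c);K,R,t=map(np.array,(k['mtx'],k['R'],k['t']))
    o=-R.T@t; v=R.T@np.linalg.inv(K)@np.array([px[0],px[1],1.]); return o+v*(z-o[2])/v[2]
def proj(c,X):
    k=cams.get_calibration(c);K,R,t=map(np.array,(k['mtx'],k['R'],k['t']))
    p=K@(R@np.array(X,float)+t.ravel()); return p[:2]/p[2]
E
python3 - <<'E'
from h import *
snap('top','top0.png');snap('scene','sc0.png')
Z=dict(swivel_base=12,tube_rack=86,pointer_tip=38,stop_post=38,bottle_desorb=118,bottle_regen=98,beaker_50=60,lab_timer=20,wash_bottle=150)
for n,z in Z.items():
    for c in ('top','scene'):
        r=boxes_of(c,n)
        for q in r[:2]: print(n,c,round(q['score'],2),np.round(q['centre']),np.round(ray(c,q['centre'],z)))
print(get_obs()['t'])
E
```

```text
swivel_base top 0.94 [265. 208.] [ 471. -326.   12.]
swivel_base scene 0.62 [256. 209.] [ 471. -323.   12.]
tube_rack top 0.89 [268. 205.] [ 471. -331.   86.]
tube_rack scene 0.61 [253. 195.] [ 439. -330.   86.]
pointer_tip top 0.75 [267. 208.] [ 470. -331.   38.]
pointer_tip scene 0.56 [254. 198.] [ 480. -313.   38.]
stop_post top 0.94 [266. 205.] [ 476. -327.   38.]
stop_post scene 0.73 [256. 212.] [ 433. -339.   38.]
bottle_desorb top 0.97 [261. 114.] [ 675. -313.  118.]
bottle_desorb top 0.74 [267. 210.] [ 457. -329.  118.]
bottle_desorb scene 0.97 [292. 149.] [ 617. -360.  118.]
bottle_regen top 0.3 [329. 271.] [ 326. -468.   98.]
bottle_regen scene 0.89 [168. 198.] [ 333. -157.   98.]
bottle_regen scene 0.48 [256. 131.] [ 682. -224.   98.]
beaker_50 top 0.58 [302. 116.] [ 689. -410.   60.]
beaker_50 scene 0.6 [313. 156.] [ 683. -397.   60.]
lab_timer top 0.72 [329. 271.] [ 323. -478.   20.]
lab_timer scene 0.72 [293. 273.] [ 310. -489.   20.]
wash_bottle top 0.92 [220. 107.] [ 681. -222.  150.]
wash_bottle scene 0.98 [256. 132.] [ 608. -258.  150.]
wash_bottle scene 0.27 [288. 150.] [ 566. -367.  150.]
1.0
```

View pics/top0.png

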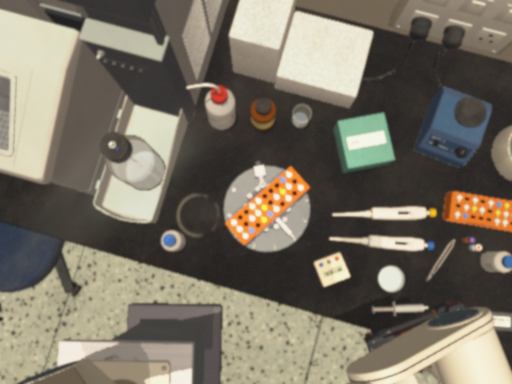

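View pics/sc0.png

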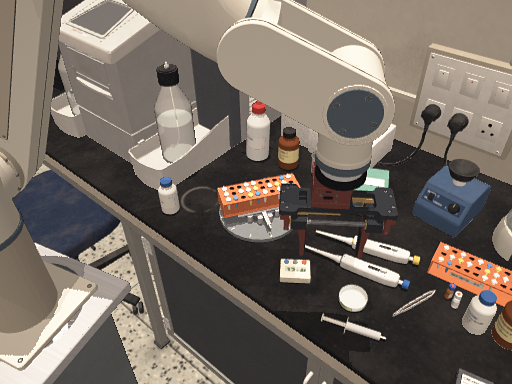

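The top view shows the rack at (268,206) on the grey base. The pointer seems to stick out to the lower right near (287,230), with the housing near (260,172). Next I'll zoom in on the base.

```bash
python3 - <<'E'
from h import *
im=cv2.imread('pics/top0.png')[150:265,205:330]
cv2.imwrite('pics/c0.png',cv2.resize(im,None,fx=5,fy=5,interpolation=cv2.INTER_CUBIC))
im,d=cams.get_image('top')
# rack top: depth -> world points with z 75..95 near base
k=cams.get_calibration('top');K,R,t=[np.array(k[a]) for a in('mtx','R','t')]
v,u=np.mgrid[150:265,205:330];D=d[150:265,205:330].ravel()
P=np.linalg.inv(K)@np.vstack([u.ravel(),v.ravel(),np.ones(D.size)])*D
W=(R.T@(P-t.reshape(3,1))).T
m=(W[:,2]>74)&(W[:,2]<100)&(np.hypot(W[:,0]-471,W[:,1]+328)<115)
r=cv2.minAreaRect(W[m,:2].astype(np.float32));print(r,m.sum())
print(cv2.boxPoints(r))
m=(W[:,2]>5)&(W[:,2]<20);r=cv2.minEnclosingCircle(W[m,:2].astype(np.float32));print(r)
for zlo,zhi in((27,36),(36,45)):
  m=(W[:,2]>zlo)&(W[:,2]<zhi)&(np.hypot(W[:,0]-471,W[:,1]+328)<150);print(np.round(np.c_[W[m],u.ravel()[m],v.ravel()[m]])[::3].astype(int).tolist())
E
```

```text
((471.45391845703125, -329.90496826171875), (66.31246948242188, 200.16111755371094), 41.890052795410156) 2526
[[ 379.9474  -277.54077]
 [ 513.5956  -426.5462 ]
 [ 562.96045 -382.26917]
 [ 429.31226 -233.26373]]
((474.73431396484375, -331.2635498046875), 200.19754028320312)
[[584, -307, 30, 258, 161], [581, -305, 31, 257, 162], [579, -303, 29, 256, 163], [579, -310, 30, 259, 163], [576, -305, 30, 257, 164], [577, -312, 28, 260, 164], [574, -308, 28, 258, 165], [573, -315, 33, 261, 165], [570, -305, 35, 257, 166], [571, -315, 33, 261, 166], [569, -298, 31, 254, 167], [568, -310, 33, 259, 167], [569, -320, 33, 263, 167], [566, -303, 32, 256, 168], [566, -312, 34, 260, 168], [566, -320, 34, 263, 168], [563, -303, 34, 256, 169], [564, -312, 33, 260, 169], [560, -300, 36, 255, 170], [561, -308, 32, 258, 170], [561, -320, 34, 263, 170], [558, -305, 34, 257, 171], [558, -315, 34, 261, 171], [556, -301, 32, 255, 172], [556, -308, 34, 258, 172], [557, -315, 31, 261, 172], [557, -322, 32, 264, 172], [554, -305, 33, 257, 173], [554, -313, 33, 260, 173], [554, -322, 35, 264, 173], [552, -303, 29,
[... 4415 characters left out ...]
424, -328, 40, 266, 227], [425, -366, 39, 282, 227], [425, -373, 40, 285, 227], [421, -324, 42, 264, 228], [422, -350, 38, 275, 228], [422, -371, 40, 284, 228], [422, -380, 40, 288, 228], [419, -333, 40, 268, 229], [420, -376, 40, 286, 229], [417, -317, 40, 261, 230], [417, -326, 39, 265, 230], [418, -382, 42, 289, 230], [415, -319, 37, 262, 231], [415, -378, 39, 287, 231], [416, -385, 37, 290, 231], [412, -317, 38, 261, 232], [413, -383, 40, 289, 232], [410, -312, 40, 259, 233], [411, -380, 37, 288, 233], [407, -310, 45, 258, 234], [408, -383, 40, 289, 234], [405, -305, 41, 256, 235], [406, -390, 38, 292, 235], [404, -392, 40, 293, 236], [399, -392, 40, 293, 238], [390, -289, 42, 249, 241]]
```

View pics/c0.png

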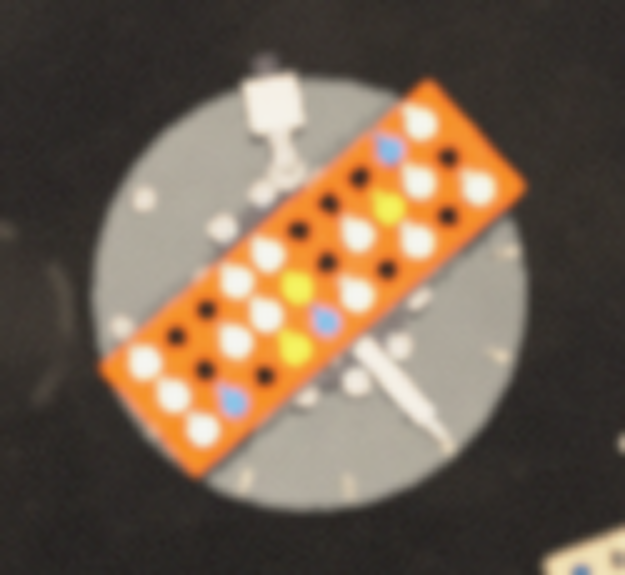

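Pointer at crop (447,447). The visible ticks are at crop (245,483), (348,487), (498,355) and (510,250), plus one under the pointer. The post isn't visible from the top, so it's probably under a rack end. I'll check the candidates in the scene view.

```bash
python3 - <<'E'
from h import *
im=cv2.imread('pics/sc0.png');x0,y0,x1,y1=195,165,315,255
c=cv2.resize(im[y0:y1,x0:x1],None,fx=6,fy=6,interpolation=cv2.INTER_CUBIC)
C=np.array([471.5,-330])
for k in range(-4,5):
    a=np.deg2rad(221.2+30*k);p=proj('scene',[*(C+100*np.array([np.cos(a),np.sin(a)])),12]);q=(p-[x0,y0])*6
    print(k,np.round(p),np.round(q)); cv2.putText(c,str(k),tuple(int(v) for v in q),0,.5,(0,0,255),1)
for k in range(-4,3):
    a=np.deg2rad(221.2+30*k-13.5);p=proj('scene',[*(C+95*np.array([np.cos(a),np.sin(a)])),38]);q=(p-[x0,y0])*6;cv2.circle(c,tuple(int(v) for v in q),4,(255,0,0),1)
cv2.imwrite('pics/c1.png',c)
for n in('top','scene'):
  k=cams.get_calibration(n);print(-np.array(k['R']).T@np.array(k['t']).ravel())
E
```

```text
-4 [222. 203.] [161. 230.]
-3 [221. 217.] [156. 313.]
-2 [231. 230.] [214. 387.]
-1 [249. 237.] [323. 431.]
0 [270. 236.] [451. 429.]
1 [288. 228.] [558. 381.]
2 [297. 216.] [612. 304.]
3 [295. 202.] [603. 222.]
4 [285. 191.] [537. 156.]
[ 354.99389542 -303.26784891 1188.72964693]
[-299.03946765 -703.1931032   811.71554622]
```

View pics/c1.png

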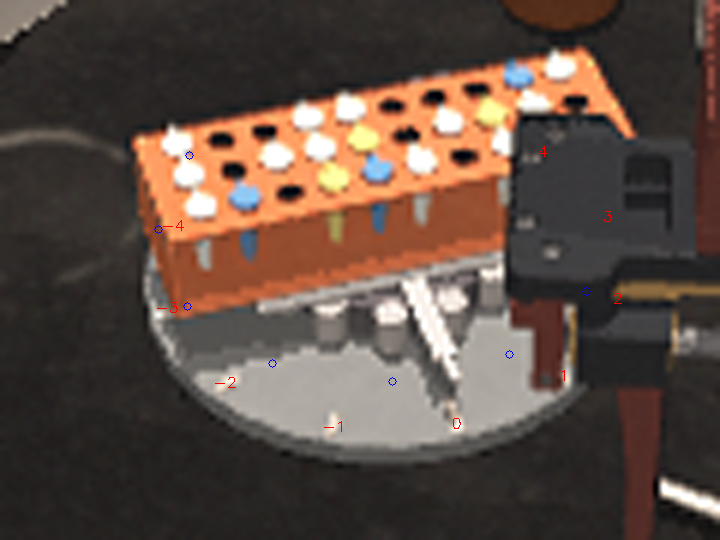

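The housing sits outside the arc and the hidden ticks are at k=±3. The pointer therefore appears to be at position 3, with the stop post under the near-left rack corner. My plan is to straddle the +y' rack end with the open fingers and swing the tool about the axis.

```bash
cat >> h.py <<'E'
from scipy.spatial.transform import Rotation as Ro
C=np.array([471.5,-330.])
def st():
    o=get_obs();M=Ro.from_rotvec(o['orientation']).as_matrix();y=np.degrees(np.arctan2(M[1,1],M[0,1]))
    v=np.array(o['ee_pos'][:2])-C
    print('t',round(o['t'],2),'pos',np.round(o['ee_pos'],1),'ytool',round(y,2),'r',round(np.hypot(*v),1),'phi(theta)',round((np.degrees(np.arctan2(v[1],v[0]))-90)%360,2),'q',np.round(o['qpos'],2),'F',np.round(o['ft_force'],1),'w',o['width'])
def arc(th0,steps,R=85): # shift rows from theta th0
    d=lambda t:C+R*np.array([-np.sin(np.radians(t)),np.cos(np.radians(t))])
    for s in steps: print(s,np.round((d(th0+s)-d(th0))/1000,4),round(np.radians(s),3))
E
python3 -c "
from h import *
st();print(C+85*np.array([.661,-.75]))"
```

```text
t 1.05 pos [ 223.  -583.9  222.7] ytool -69.1 r 355.3 phi(theta) 135.61 q [-1.23  0.42  1.63 -0.    1.09 -0.02] F [-0.5 -0.1 -0.1] w 87.92120926070298
[ 527.685 -393.75 ]
```

```bash
python3 -m creep '[0.017,0.0105,0,0.107,0.034,0.021,0,0.214,0.051,0.0315,0,0.321,0.068,0.042,0,0.428,0.085,0.053,0,0.535,0.102,0.0635,0,0.642,0.119,0.074,0,0.749,0.136,0.085,0,0.856,0.153,0.0955,0,0.963,0.170,0.106,0,1.07]' 1; python3 -m creep '[0.017,0.0105,0,0.107,0.034,0.021,0,0.214,0.051,0.0315,0,0.321,0.068,0.042,0,0.428,0.085,0.053,0,0.535,0.102,0.0635,0,0.642,0.119,0.074,0,0.749,0.1345,0.084,0,0.859,0.1345,0.084,0,0.859]'; python3 -c "
from h import *
st()
snap('top','t1.png')
im=cv2.imread('pics/t1.png')[130:280,190:350];cv2.imwrite('pics/t1c.png',cv2.resize(im,None,fx=4,fy=4,interpolation=3))"
```

```text
t: 1.88
ee_pos: [393.8, -477.2, 222.7]
orientation: [2.362, 2.072, 0.0]
ft_force: [0.6, 0.3, -0.8]
width: 88.0
grasp_force: 0.0
t: 2.63
ee_pos: [529.9, -392.2, 222.7]
orientation: [1.282, 2.867, 0.001]
ft_force: [0.0, 0.6, -0.3]
width: 87.7
grasp_force: 0.0
t 2.63 pos [ 529.9 -392.2  222.7] ytool 41.82 r 85.3 phi(theta) 223.22 q [-0.66  0.47  1.55  0.    1.12 -1.39] F [ 0.   0.6 -0.3] w 87.74702700166182
```

View pics/t1c.png

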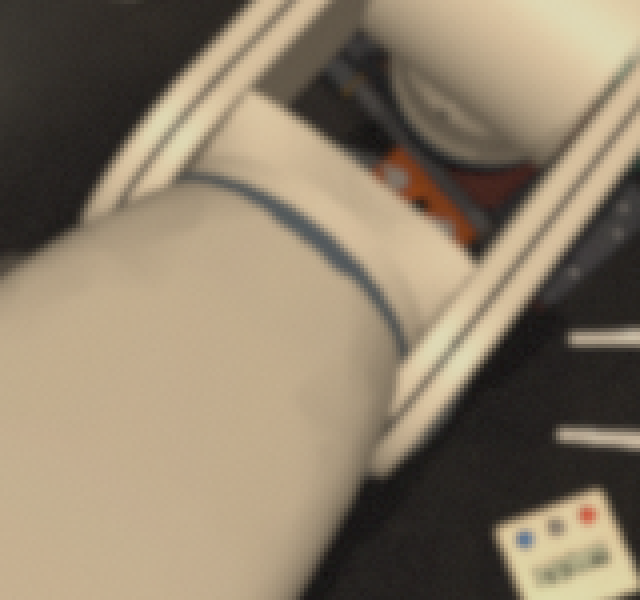

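The top view is now blocked by the arm. I'll lower to above the deck and check from the scene camera.

```bash
python3 -m creep '[-0.0010,-0.001,-0.025,0,-0.002,-0.0015,-0.050,0,-0.002,-0.0015,-0.075,0,-0.002,-0.0015,-0.1,0,-0.002,-0.0015,-0.115,0,-0.002,-0.0015,-0.115,0]'; python3 -c "
from h import *
st()
snap('scene','s1.png')
im=cv2.imread('pics/s1.png')[120:260,190:350];cv2.imwrite('pics/s1c.png',cv2.resize(im,None,fx=4,fy=4,interpolation=3))"
```

```text
t: 3.18
ee_pos: [522.5, -394.5, 103.9]
orientation: [-1.294, -2.855, -0.002]
ft_force: [-0.4, 0.8, 0.5]
width: 87.4
grasp_force: 0.0
t 3.18 pos [ 522.5 -394.5  103.9] ytool 41.23 r 82.2 phi(theta) 218.33 q [-0.66  0.61  1.63 -0.    0.91 -1.38] F [-0.4  0.8  0.5] w 87.41651052375943
```

View pics/s1c.png

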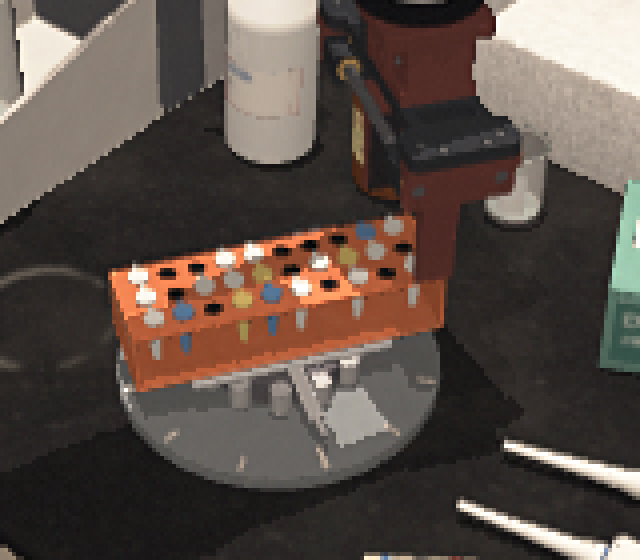

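The scene view shows a long tick under the pointer, which is position 3, and the near finger in front of the rack's right end at about (435,250).

```bash
python3 -m creep '[0,0,0,0,0,0,0,0]'; python3 -c "
from h import *
st()"
```

```text
t: 3.4
ee_pos: [526.0, -396.3, 109.2]
orientation: [1.293, 2.861, -0.001]
ft_force: [-0.9, -1.1, 0.2]
width: 88.0
grasp_force: 0.0
t 3.4 pos [ 526.  -396.3  109.2] ytool 41.35 r 85.8 phi(theta) 219.39 q [-0.66  0.6   1.62 -0.    0.91 -1.39] F [-0.9 -1.1  0.2] w 87.98559972997774
```

```bash
python3 -m creep '[0.002,0.0025,0,0,0.002,0.0025,-0.01,0,0.002,0.0025,-0.02,0,0.002,0.0025,-0.03,0,0.002,0.0025,-0.04,0,0.002,0.0025,-0.05,0,0.002,0.0025,-0.057,0,0.002,0.0025,-0.057,0,0.002,0.0025,-0.057,0]'; python3 -c "
from h import *
st();arc(221.6,range(-3,-31,-3));arc(191.6,range(-3,-31,-3));arc(161.6,range(-3,-31,-3))"
```

```text
t: 4.15
ee_pos: [527.2, -392.6, 49.8]
orientation: [-1.292, -2.862, -0.0]
ft_force: [-0.0, -0.2, -0.0]
width: 87.7
grasp_force: 0.0
t 4.15 pos [ 527.2 -392.6   49.8] ytool 41.42 r 83.8 phi(theta) 221.63 q [-0.66  0.69  1.64 -0.    0.82 -1.38] F [-0.  -0.2 -0. ] w 87.74382013486402
-3 [-0.0034 -0.0029] -0.052
-6 [-0.007  -0.0056] -0.105
-9 [-0.0106 -0.008 ] -0.157
-12 [-0.0144 -0.0103] -0.209
-15 [-0.0184 -0.0124] -0.262
-18 [-0.0224 -0.0143] -0.314
-21 [-0.0265 -0.016 ] -0.367
-24 [-0.0307 -0.0175] -0.419
-27 [-0.035  -0.0187] -0.471
-30 [-0.0393 -0.0197] -0.524
-3 [-0.0044 -0.0008] -0.052
-6 [-0.0088 -0.0013] -0.105
-9 [-0.0132 -0.0016] -0.157
-12 [-0.0177 -0.0017] -0.209
-15 [-0.0221 -0.0016] -0.262
-18 [-0.0266 -0.0012] -0.314
-21 [-0.031  -0.0006] -0.367
-24 [-0.0353  0.0002] -0.419
-27 [-0.0397  0.0013] -0.471
-30 [-0.0439  0.0026] -0.524
-3 [-0.0042  0.0015] -0.052
-6 [-0.0083  0.0032] -0.105
-9 [-0.0123  0.0052] -0.157
-12 [-0.0162  0.0073] -0.209
-15 [-0.02    0.0097] -0.262
-18 [-0.0236  0.0122] -0.314
-21 [-0.0271  0.015 ] -0.367
-24 [-0.0305  0.0179] -0.419
-27 [-0.0337  0.021 ] -0.471
-30 [-0.0367  0.0242] -0.524
```

```bash
python3 -m creep '[-0.0034,-0.0029,0,-0.052,-0.007,-0.0056,0,-0.105,-0.0106,-0.008,0,-0.157,-0.0144,-0.0103,0,-0.209,-0.0184,-0.0124,0,-0.262,-0.0224,-0.0143,0,-0.314,-0.0265,-0.016,0,-0.367,-0.0307,-0.0175,0,-0.419,-0.035,-0.0187,0,-0.471,-0.0393,-0.0197,0,-0.524]';python3 -m creep '[0,0,0,0,0,0,0,0,0,0,0,0,0,0,0,0]'; python3 -c "
from h import *
st();snap('scene','s2.png')"
```

```text
t: 4.98
ee_pos: [488.5, -413.0, 51.4]
orientation: [1.992, 2.428, -0.0]
ft_force: [-0.3, -0.3, -0.4]
width: 87.8
grasp_force: 0.0
t: 5.32
ee_pos: [488.6, -412.6, 50.9]
orientation: [1.988, 2.432, 0.0]
ft_force: [-0.4, -0.2, 0.3]
width: 88.0
grasp_force: 0.0
t 5.32 pos [ 488.6 -412.6   50.9] ytool 11.47 r 84.4 phi(theta) 191.7 q [-0.72  0.66  1.68  0.    0.79 -0.92] F [-0.4 -0.2  0.3] w 87.96395947775824
```

View pics/s2.png

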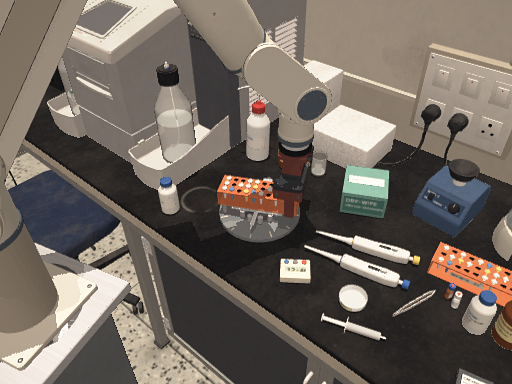

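The rack moved one click and sits free in the fingers. I'll carry on clockwise.

```bash
python3 -m creep '[-0.0044,-0.0008,0,-0.052,-0.0088,-0.0013,0,-0.105,-0.0132,-0.0016,0,-0.157,-0.0177,-0.0017,0,-0.209,-0.0221,-0.0016,0,-0.262,-0.0266,-0.0012,0,-0.314,-0.031,-0.0006,0,-0.367,-0.0353,0.0002,0,-0.419,-0.0397,0.0013,0,-0.471,-0.0439,0.0026,0,-0.524]';python3 -m creep '[0,0,0,0,0,0,0,0,0,0,0,0]'; python3 -c "
from h import *
st()"
```

```text
t: 6.2
ee_pos: [444.3, -409.9, 50.7]
orientation: [2.553, 1.831, 0.0]
ft_force: [0.2, -0.5, -0.5]
width: 87.8
grasp_force: 0.0
t: 6.45
ee_pos: [444.7, -410.1, 50.8]
orientation: [2.55, 1.835, 0.0]
ft_force: [-0.4, -0.2, -0.1]
width: 87.7
grasp_force: 0.0
t 6.45 pos [ 444.7 -410.1   50.8] ytool -18.51 r 84.5 phi(theta) 161.49 q [-0.76  0.63  1.76  0.    0.75 -0.44] F [-0.4 -0.2 -0.1] w 87.67156078761693
```

```bash
python3 -m creep '[-0.0042,0.0015,0,-0.052,-0.0083,0.0032,0,-0.105,-0.0123,0.0052,0,-0.157,-0.0162,0.0073,0,-0.209,-0.02,0.0097,0,-0.262,-0.0236,0.0122,0,-0.314,-0.0271,0.015,0,-0.367,-0.0305,0.0179,0,-0.419,-0.0337,0.021,0,-0.471,-0.0367,0.0242,0,-0.524]';python3 -m creep '[0,0,0,0,0,0,0,0,0,0,0,0]'; python3 -c "
from h import *
st();snap('scene','s3.png');snap('top','t3.png')
a=cv2.imread('pics/s3.png')[140:250,200:330];b=cv2.imread('pics/t3.png')[150:265,205:330]
f=lambda i:cv2.resize(i,(520,440),interpolation=3)[:,:390] if 0 else cv2.resize(i,(400,340),interpolation=3)
cv2.imwrite('pics/s3c.png',np.hstack([f(a),f(b)]))
arc(131.6,[-2,-4,-6,-8,-10,-12,-14,-15,-16,-17])"
```

```text
t: 7.28
ee_pos: [407.9, -385.8, 50.7]
orientation: [2.939, 1.108, 0.0]
ft_force: [-0.1, -0.9, -0.0]
width: 88.0
grasp_force: 0.0
t: 7.53
ee_pos: [408.1, -386.1, 50.8]
orientation: [2.937, 1.112, 0.0]
ft_force: [0.2, -0.5, 0.6]
width: 87.5
grasp_force: 0.0
t 7.53 pos [ 408.1 -386.1   50.8] ytool -48.52 r 84.7 phi(theta) 131.47 q [-0.78  0.58  1.86 -0.    0.69  0.07] F [ 0.2 -0.5  0.6] w 87.49031535138238
-2 [-0.0019  0.0023] -0.035
-4 [-0.0038  0.0046] -0.07
-6 [-0.0056  0.007 ] -0.105
-8 [-0.0072  0.0094] -0.14
-10 [-0.0088  0.0119] -0.175
-12 [-0.0103  0.0144] -0.209
-14 [-0.0118  0.0171] -0.244
-15 [-0.0124  0.0184] -0.262
-16 [-0.0131  0.0197] -0.279
-17 [-0.0137  0.021 ] -0.297
```

View pics/s3c.png

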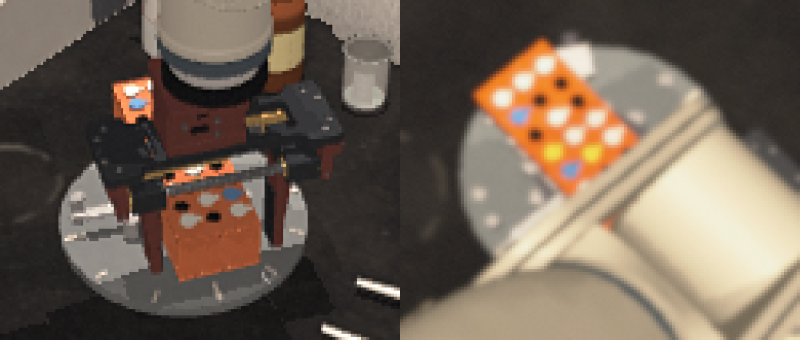

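The pointer is on the left at about (95,212), consistent with position 0. Now I'll press gently to the stop while watching the force.

```bash
python3 -m creep '[-0.0019,0.0023,0,-0.035,-0.0038,0.0046,0,-0.07,-0.0056,0.007,0,-0.105,-0.0072,0.0094,0,-0.14,-0.0088,0.0119,0,-0.175,-0.0103,0.0144,0,-0.209,-0.0118,0.0171,0,-0.244,-0.0118,0.0171,0,-0.244]';python3 -c "
from h import *
st();arc(117.6,[-.5,-1,-1.5,-2,-2.5,-3])"
```

```text
t: 8.3
ee_pos: [396.6, -369.4, 50.9]
orientation: [3.05, 0.743, 0.002]
ft_force: [1.7, -2.9, -1.1]
width: 87.7
grasp_force: 1.4
t 8.3 pos [ 396.6 -369.4   50.9] ytool -62.63 r 84.7 phi(theta) 117.76 q [-0.77  0.56  1.91 -0.    0.67  0.32] F [ 1.7 -2.9 -1.1] w 87.69025537035604
-0.5 [-0.0003  0.0007] -0.009
-1 [-0.0007  0.0013] -0.017
-1.5 [-0.001  0.002] -0.026
-2 [-0.0013  0.0027] -0.035
-2.5 [-0.0016  0.0033] -0.044
-3 [-0.002  0.004] -0.052
```

```bash
python3 -m creep '[-0.0003,0.0007,0,-0.009,-0.0007,0.0013,0,-0.017,-0.0007,0.0013,0,-0.017]';python3 -c "
from h import *
st()"; python3 -m creep '[-0.0003,0.0007,0,-0.009,-0.0007,0.0013,0,-0.017,-0.0007,0.0013,0,-0.017]';python3 -c "
from h import *
st()"
```

```text
t: 8.55
ee_pos: [396.6, -368.8, 51.0]
orientation: [3.055, 0.718, 0.003]
ft_force: [5.2, -5.4, -5.1]
width: 87.9
grasp_force: 3.6
t 8.55 pos [ 396.6 -368.8   51. ] ytool -63.56 r 84.4 phi(theta) 117.38 q [-0.77  0.56  1.91  0.    0.67  0.34] F [ 5.2 -5.4 -5.1] w 87.93899510066089
t: 8.8
ee_pos: [397.1, -368.7, 51.2]
orientation: [3.058, 0.692, 0.006]
ft_force: [7.9, -8.6, -9.0]
width: 87.7
grasp_force: 5.9
t 8.8 pos [ 397.1 -368.7   51.2] ytool -64.51 r 83.8 phi(theta) 117.47 q [-0.77  0.56  1.91  0.    0.66  0.36] F [ 7.9 -8.6 -9. ] w 87.68256507444607
```

```bash
python3 -m creep '[-0.0004,0.0007,0,0,-0.0007,0.0013,0,0,-0.0007,0.0013,0,0,-0.0007,0.0013,0,0,-0.0007,0.0013,0,0,-0.0007,0.0013,0,0,-0.0007,0.0013,0,0]';python3 -c "
from h import *
st();snap('scene','s4.png');snap('top','t4.png')
a=cv2.imread('pics/s4.png')[165:245,200:295];b=cv2.imread('pics/t4.png')[150:265,205:330]
f=lambda i:cv2.resize(i,(400,340),interpolation=3)
cv2.imwrite('pics/s4c.png',np.hstack([f(a),f(b)]))
"
```

```text
t: 9.38
ee_pos: [397.1, -368.6, 51.3]
orientation: [3.056, 0.692, 0.008]
ft_force: [9.3, -13.3, -12.3]
width: 87.9
grasp_force: 8.1
t 9.38 pos [ 397.1 -368.6   51.3] ytool -64.49 r 83.8 phi(theta) 117.4 q [-0.77  0.56  1.91 -0.    0.66  0.36] F [  9.3 -13.3 -12.3] w 87.93946100607475
```

View pics/s4c.png

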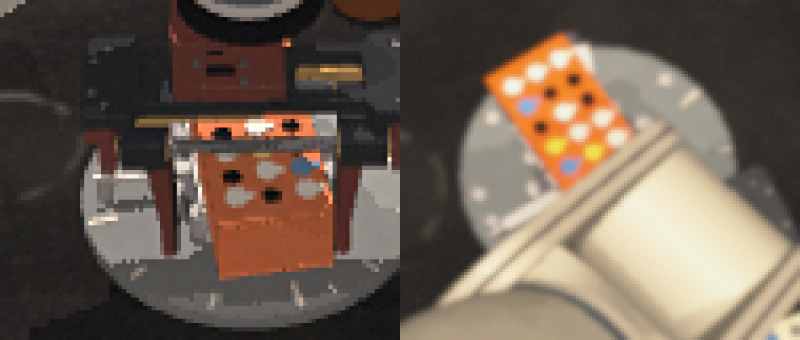

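The pointer is turned past the first tick and doesn't move under about 16 N, so it's on the stop. I'll check the angle from the saved top views.

```bash
python3 -c "
from h import *
for f in('t3.png','t4.png'):
    i=cv2.cvtColor(cv2.imread('pics/'+f),cv2.COLOR_BGR2HSV)[150:225,205:285]
    m=cv2.inRange(i,(3,150,120),(15,255,255));P=[]
    for r in range(20,52):
        x=np.flatnonzero(m[r]); 
        if len(x): P.append((x[0]+205,r+150))
    W=np.array([ray('top',p,84)[:2] for p in P],np.float32)
    l=cv2.fitLine(W,cv2.DIST_HUBER,0,.01,.01).ravel();print(f,len(P),np.degrees(np.arctan2(l[1],l[0]))%180)
"
```

```text
t3.png 32 30.574688
t4.png 32 34.298294
```

```bash
python3 -c "
from h import *
for f in('t3.png','t4.png'):
    i=cv2.cvtColor(cv2.imread('pics/'+f),cv2.COLOR_BGR2HSV)
    m=cv2.inRange(i,(3,150,120),(15,255,255));P=[]
    for r in range(185,210):
        x=np.flatnonzero(m[r,205:285]); 
        if len(x): P.append((x[0]+205,r))
    W=np.array([ray('top',p,84)[:2] for p in P],np.float32)
    l=cv2.fitLine(W,cv2.DIST_HUBER,0,.01,.01).ravel();print(f,len(P),np.degrees(np.arctan2(l[1],l[0]))%180)
arc(131.6-17,[3,6,9,12,15,17])
for t in(131.6,161.6,191.6,221.6): arc(t,range(3,31,3))
"
```

```text
t3.png 25 43.273598
t4.png 25 34.526974
3 [ 0.002 -0.004] 0.052
6 [ 0.0041 -0.0079] 0.105
9 [ 0.0065 -0.0117] 0.157
12 [ 0.009  -0.0153] 0.209
15 [ 0.0118 -0.0188] 0.262
17 [ 0.0137 -0.021 ] 0.297
3 [ 0.003  -0.0032] 0.052
6 [ 0.0062 -0.0063] 0.105
9 [ 0.0096 -0.0092] 0.157
12 [ 0.0131 -0.012 ] 0.209
15 [ 0.0168 -0.0145] 0.262
18 [ 0.0205 -0.0169] 0.314
21 [ 0.0244 -0.019 ] 0.367
24 [ 0.0284 -0.021 ] 0.419
27 [ 0.0325 -0.0227] 0.471
30 [ 0.0367 -0.0242] 0.524
3 [ 0.0043 -0.0013] 0.052
6 [ 0.0086 -0.0024] 0.105
9 [ 0.0129 -0.0032] 0.157
12 [ 0.0174 -0.0038] 0.209
15 [ 0.0218 -0.0042] 0.262
18 [ 0.0262 -0.0043] 0.314
21 [ 0.0307 -0.0043] 0.367
24 [ 0.0351 -0.0039] 0.419
27 [ 0.0395 -0.0034] 0.471
30 [ 0.0439 -0.0026] 0.524
3 [0.0043 0.001 ] 0.052
6 [0.0086 0.0022] 0.105
9 [0.0128 0.0037] 0.157
12 [0.0169 0.0054] 0.209
15 [0.021  0.0073] 0.262
18 [0.0249 0.0094] 0.314
21 [0.0287 0.0117] 0.367
24 [0.0324 0.0142] 0.419
27 [0.0359 0.0168] 0.471
30 [0.0393 0.0197] 0.524
3 [0.0032 0.003 ] 0.052
6 [0.0063 0.0062] 0.105
9 [0.0092 0.0096] 0.157
12 [0.012  0.0131] 0.209
15 [0.0145 0.0168] 0.262
18 [0.0169 0.0205] 0.314
21 [0.019  0.0244] 0.367
24 [0.021  0.0284] 0.419
27 [0.0227 0.0325] 0.471
30 [0.0242 0.0367] 0.524
```

An 8.7° turn past the click confirms the stop at -0.14 rad. Next I'll release back to the first tick and pause.

```bash
python3 -m creep '[0.001,-0.002,0,0.03,0.002,-0.004,0,0.06,0.0041,-0.0079,0,0.105,0.0065,-0.0117,0,0.157,0.009,-0.0153,0,0.209,0.0118,-0.0188,0,0.25,0.0139,-0.021,0,0.278,0.0139,-0.021,0,0.278,0.0139,-0.021,0,0.278,0.0139,-0.021,0,0.278]';python3 -m creep '[0,0,0,0,0,0,0,0,0,0,0,0,0,0,0,0,0,0,0,0,0,0,0,0]'; python3 -c "
from h import *
st();snap('top','t5.png')
for f in('t5.png',):
    i=cv2.cvtColor(cv2.imread('pics/'+f),cv2.COLOR_BGR2HSV)
    m=cv2.inRange(i,(3,150,120),(15,255,255));P=[]
    for r in range(185,210):
        x=np.flatnonzero(m[r,205:285]); 
        if len(x): P.append((x[0]+205,r))
    W=np.array([ray('top',p,84)[:2] for p in P],np.float32)
    l=cv2.fitLine(W,cv2.DIST_HUBER,0,.01,.01).ravel();print(f,len(P),np.degrees(np.arctan2(l[1],l[0]))%180)
"
```

```text
t: 10.32
ee_pos: [407.2, -385.3, 50.5]
orientation: [-2.939, -1.108, 0.001]
ft_force: [0.6, -0.4, 0.5]
width: 87.5
grasp_force: 0.0
t: 10.82
ee_pos: [407.6, -385.7, 50.7]
orientation: [2.939, 1.109, 0.0]
ft_force: [0.3, 0.4, -0.1]
width: 87.4
grasp_force: 0.0
t 10.82 pos [ 407.6 -385.7   50.7] ytool -48.64 r 84.8 phi(theta) 131.1 q [-0.78  0.58  1.86 -0.    0.69  0.07] F [ 0.3  0.4 -0.1] w 87.36039280109507
t5.png 25 43.273598
```

The rack is back on the first tick. Now click 1.

```bash
python3 -m creep '[0.003,-0.0032,0,0.052,0.0062,-0.0063,0,0.105,0.0096,-0.0092,0,0.157,0.0131,-0.012,0,0.209,0.0168,-0.0145,0,0.262,0.0205,-0.0169,0,0.314,0.0244,-0.019,0,0.367,0.0284,-0.021,0,0.419,0.0325,-0.0227,0,0.471,0.0367,-0.0242,0,0.524]';python3 -m creep '[0,0,0,0,0,0,0,0,0,0,0,0,0,0,0,0,0,0,0,0,0,0,0,0,0,0,0,0,0,0,0,0,0,0,0,0]'; python3 -c "
from h import *
st();snap('scene','s6.png')"
```

```text
t: 11.7
ee_pos: [444.4, -410.0, 50.6]
orientation: [-2.549, -1.836, 0.0]
ft_force: [-0.2, -0.5, 0.6]
width: 87.9
grasp_force: 0.0
t: 12.45
ee_pos: [444.3, -409.9, 50.7]
orientation: [2.552, 1.833, 0.0]
ft_force: [-0.4, 1.4, -0.6]
width: 87.9
grasp_force: 0.0
t 12.45 pos [ 444.3 -409.9   50.7] ytool -18.63 r 84.4 phi(theta) 161.19 q [-0.76  0.63  1.76  0.    0.75 -0.44] F [-0.4  1.4 -0.6] w 87.90542408898867
```

Free at click 1, with no contact force. Clicks 2 and 3 are next, each with a pause.

```bash
python3 -m creep '[0.0043,-0.0013,0,0.052,0.0086,-0.0024,0,0.105,0.0129,-0.0032,0,0.157,0.0174,-0.0038,0,0.209,0.0218,-0.0042,0,0.262,0.0262,-0.0043,0,0.314,0.0307,-0.0043,0,0.367,0.0351,-0.0039,0,0.419,0.0395,-0.0034,0,0.471,0.0439,-0.0026,0,0.524]';python3 -m creep '[0,0,0,0,0,0,0,0,0,0,0,0,0,0,0,0,0,0,0,0,0,0,0,0,0,0,0,0,0,0,0,0,0,0,0,0]'; python3 -c "
from h import *
st()"
```

```text
t: 13.33
ee_pos: [488.4, -412.6, 50.7]
orientation: [-1.987, -2.433, -0.0]
ft_force: [-0.3, 0.4, -0.0]
width: 87.8
grasp_force: 0.0
t: 14.08
ee_pos: [488.2, -412.6, 50.7]
orientation: [1.99, 2.431, 0.0]
ft_force: [-0.5, -0.7, 0.1]
width: 87.3
grasp_force: 0.0
t 14.08 pos [ 488.2 -412.6   50.7] ytool 11.39 r 84.2 phi(theta) 191.41 q [-0.72  0.67  1.68  0.    0.79 -0.92] F [-0.5 -0.7  0.1] w 87.32593827031761
```

```bash
python3 -m creep '[0.0043,0.001,0,0.052,0.0086,0.0022,0,0.105,0.0128,0.0037,0,0.157,0.0169,0.0054,0,0.209,0.021,0.0073,0,0.262,0.0249,0.0094,0,0.314,0.0287,0.0117,0,0.367,0.0324,0.0142,0,0.419,0.0359,0.0168,0,0.471,0.0393,0.0197,0,0.524]';python3 -m creep '[0,0,0,0,0,0,0,0,0,0,0,0,0,0,0,0,0,0,0,0,0,0,0,0,0,0,0,0,0,0,0,0,0,0,0,0]'; python3 -c "
from h import *
st();snap('scene','s7.png')
i=cv2.imread('pics/s7.png')[120:260,190:350];cv2.imwrite('pics/s7c.png',cv2.resize(i,None,fx=4,fy=4,interpolation=3))"
```

```text
t: 14.92
ee_pos: [527.7, -392.8, 50.7]
orientation: [1.289, 2.865, -0.0]
ft_force: [-0.8, 0.2, -0.6]
width: 87.8
grasp_force: 0.0
t: 15.67
ee_pos: [527.5, -392.9, 50.7]
orientation: [1.292, 2.863, -0.0]
ft_force: [-0.2, 0.1, 0.6]
width: 87.9
grasp_force: 0.0
t 15.67 pos [ 527.5 -392.9   50.7] ytool 41.42 r 84.2 phi(theta) 221.67 q [-0.66  0.69  1.64 -0.    0.82 -1.38] F [-0.2  0.1  0.6] w 87.919803048116
```

View pics/s7c.png

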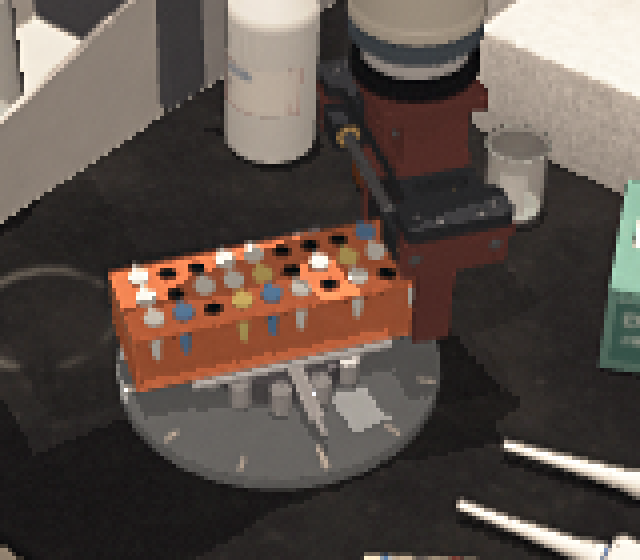

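Pointer back at position 3, on the long tick at (323,460). Now the fourth click, ending centred so the rack is free.

```bash
python3 -m creep '[0.0032,0.003,0,0.052,0.0063,0.0062,0,0.105,0.0092,0.0096,0,0.157,0.012,0.0131,0,0.209,0.0145,0.0168,0,0.262,0.0169,0.0205,0,0.314,0.019,0.0244,0,0.367,0.021,0.0284,0,0.419,0.0227,0.0325,0,0.471,0.0242,0.0367,0,0.524]';python3 -m creep '[0,0,0,0,0,0,0,0,0,0,0,0,0,0,0,0,0,0,0,0,0,0,0,0,0,0,0,0,0,0,0,0,0,0,0,0]'; python3 -c "
from h import *
st()"
```

```text
t: 16.55
ee_pos: [551.8, -356.0, 50.7]
orientation: [0.503, 3.101, -0.0]
ft_force: [1.0, -0.1, -0.0]
width: 87.8
grasp_force: 0.0
t: 17.3
ee_pos: [551.7, -356.2, 50.6]
orientation: [-0.507, -3.1, -0.0]
ft_force: [0.7, 0.5, 0.4]
width: 87.7
grasp_force: 0.0
t 17.3 pos [ 551.7 -356.2   50.6] ytool 71.44 r 84.3 phi(theta) 251.91 q [-0.59  0.68  1.64 -0.    0.82 -1.84] F [0.7 0.5 0.4] w 87.72017965000953
```

Free of contact. I'll lift straight up, retreat and check.

```bash
python3 -m creep '[0,0,0.01,0,0,0,0.025,0,0,0,0.045,0,0,0,0.07,0,0,0,0.1,0,0,0,0.13,0,0,0,0.16,0,0,0,0.18,0,0,0,0.18,0]';python3 -m creep '[-0.025,-0.02,0,0,-0.05,-0.04,0,0,-0.075,-0.06,0,0,-0.1,-0.08,0,0,-0.125,-0.1,0,0,-0.15,-0.12,0,0,-0.175,-0.14,0,0,-0.2,-0.16,0,0,-0.225,-0.18,0,0,-0.25,-0.2,0,0]';python3 -m creep '[-0.025,-0.02,0,0,-0.05,-0.04,0,0,-0.05,-0.04,0,0,-0.05,-0.04,0,0]'; python3 -c "
from h import *
st();snap('top','t9.png')
i=cv2.imread('pics/t9.png')[85:285,150:350];cv2.imwrite('pics/t9c.png',cv2.resize(i,None,fx=3,fy=3,interpolation=3))"
```

```text
t: 18.05
ee_pos: [554.2, -357.8, 238.0]
orientation: [0.505, 3.091, -0.007]
ft_force: [1.1, -0.9, 0.9]
width: 87.5
grasp_force: 0.0
t: 18.88
ee_pos: [300.2, -556.6, 230.9]
orientation: [-0.506, -3.1, -0.0]
ft_force: [0.1, -0.5, -0.9]
width: 87.6
grasp_force: 0.0
t: 19.22
ee_pos: [250.2, -596.6, 230.6]
orientation: [-0.511, -3.1, -0.001]
ft_force: [-0.0, 0.6, -0.6]
width: 88.0
grasp_force: 0.0
t 19.22 pos [ 250.2 -596.6  230.6] ytool 71.28 r 346.5 phi(theta) 140.31 q [-1.19  0.45  1.57  0.    1.12 -2.44] F [-0.   0.6 -0.6] w 88.00464886534684
```

View pics/t9c.png

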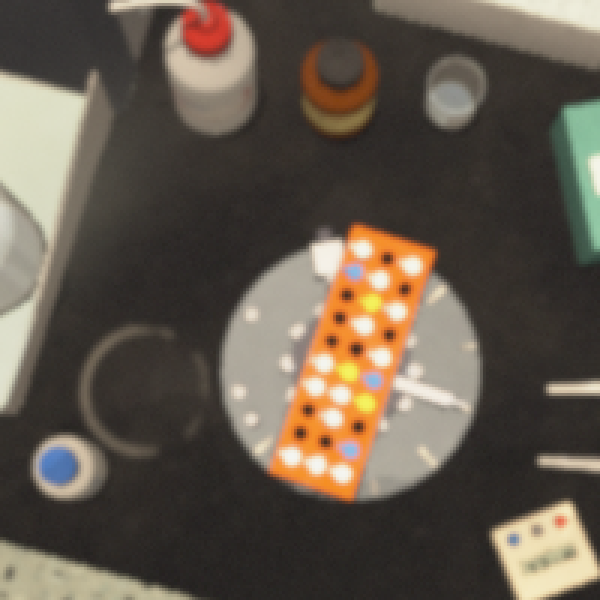

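The final view shows the first tick at (260,450) with the post beside it at (250,420), long tick 3 at (428,457) and the pointer at (465,407), which is the fourth click. The bystanders are where they were.

```bash
python3 -c "
from workcell import ticket
print(ticket.close_job())"
```

```text
the job is handed in; nothing more can be done
None
```

I pressed the swivel to its stop, let it spring back to the first tick, then clicked it counterclockwise with pauses; it now rests at the fourth click, arm clear and bystanders unmoved, and I handed the job in at about 19 s of the 72 s allowed.

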